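# Close up the two-bin ring box and cover it

### The arm

A 6-joint arm with a two-finger parallel gripper is mounted at the origin on the work surface. World frame = base frame: x ahead of the robot, y to its left, z up, the work surface at z = 0. Lengths are in mm, angles in rad, forces in N, time in s.
With the tool pointing down it reaches from about 350 to 925 mm from the base axis. Payload 6.4 kg.
Tool frame: the origin (TCP) lies at the very end of the fingers, on their centre line; the grasp point (between the pads) lies 19 mm behind it; z points along the fingers, y is the line along which they close (so a half turn about z gives the same grasp; the last joint's range is limited). The gripper opens to 85 mm and grips with 20 to 120 N. Pads are 22 mm wide; open, the fingers measure 114 mm over their backs; the gripper's body (76 mm by 85 mm) begins 54 mm behind the grasp point. The pads swing forward as they close: fully open they stand 13 mm farther back than shut.
Start: joints at [0.987, 0.245, 1.558, -0, 1.339, -0.174], TCP at [258.975, 596.193, 231.29] pointing down, gripper open.
Joint ranges: [-3.13, 3.13], [-1.02, 2.26], [0.13, 2.54], [-0.95, 4.09], [0.21, 2.88], [-2.74, 2.74]. Speed limits (rad/s): [2.57, 2.57, 3.14, 3.14, 3.14, 3.14].

### API

Orientations are given as a unit quaternion [x, y, z, w].
In Python, from station import manip gives the robot as it stands.
- The arm moves only by the tool move_arm, never from a script. Its argument "targets" is a list that holds one entry, the list of rows, each a list of 6 numbers: the shift along the tool's x, y, z scaled (see below), then the turn, a rotation vector about the tool's x, y, z scaled (see below). A call has 1 to 10 rows; each row shifts and turns the commanded pose from where the row before left it, along the tool's axes as they then stand; what a row does not reach is not made up. The controller multiplies each number of a shift by 0.04 m and each number of a turn by 1.5 rad. A row lasts 1/12 s, in which the tool goes at most 41.7 mm and 7.16 degrees, less where a joint would pass 70% of its speed; a pose out of reach is approached as far as the arm can. A call with a number of a shift or a turn outside -1 to 1 is refused whole. A call with a gripper value outside its range is refused whole. "gripper" is the closure, from 0 (fully open) to 1 (shut), set as the call begins (left out, the last holds). The fingers move at their own pace and stop on an object; "grip_force" is the grip in N (left out, the last holds). Time passes only in rows, so rows that do not move let the fingers close. It gives the time, the measured TCP pose, the force, the opening and the grip force at its end, in the units of the state.
- manip.state(): the state, without advancing time (a new reading comes with each control period).
- manip.grab_frame(name): name is "scene" or "top" or "wrist"; returns a dict with "frame" (420x560x3 uint8, red, green, blue), "depth" (420x560 float32, mm along the optical axis (not along the pixel's ray), 0 where there is no reading), "mtx" (3x3 intrinsics, pixels), "k1" (the pictures are not rectified: a ray, as slopes to the right and down, at radius r is drawn at 1 + k1 r^2 times it, then the intrinsics apply), "cam_to_world" (4x4, takes a point from camera to world coordinates); the wrist camera has in their place "hand_eye" (4x4, takes a point from camera to tool coordinates, whose origin is the TCP and whose axes are the flange's). Camera axes: x right, y down, z forward; pixel columns grow to the right and rows downward; lengths in mm; the calibration is good to about 2 mm. A picture is of the moment at which its call begins: read the wrist's pose just before it.
- manip.close_job(): hands the job in; it is judged then, once.
The state is a dict: "t": time; "joints": joint angles; "joint_vel": joint speeds; "effort": joint torques, N m; "position": TCP position; "eef_rot": TCP orientation; "wrist_force": force on the tool from outside, world axes, zero at the start; "wrist_torque": the same for the moment, N m; "opening": finger opening in mm; "grip_force": force on a finger pad.
Only numpy, scipy, OpenCV 4.12 (cv2) and the standard library are available. Lean on these libraries where they do the work, as an engineer would, in place of code of your own. Each camera call takes 0.05 s, during which the arm holds its last target. There are 200 camera calls.

### The job

Bring the loose wooden bin up to the bin that is screwed to the bench, long side flush against long side with no gap and the ends in line, and let go of it. Then set the wooden cover on the pair so that it sits down level on both rims, lowering it gently rather than letting it drop. Leave the mortar, the sanding block and the jar where they are.

Things in the scene. Friction and masses are not known exactly. Their poses are not given: they have to be found in the camera images.
- fixed_bin: The bin screwed to the bench: an open-topped wooden box, 130 mm along x, 90 along y, 55 high, walls and floor 10 thick. A steel angle 36 mm wide sticks out 20 mm at the foot of each short end; flat wooden rings 9 mm high lie on its floor. Origin: centre of its underside; z up. Its long sides are at y = +45 and -45 mm; either may be the joint, the one facing the loose bin is natural.
- loose_bin: The loose bin (0.25 to 0.5 kg): the same box, 130 x 90 x 55 mm with 10 mm walls and floor, but without steel angles; it stands to the left or right of the fixed bin, turned a little. Origin: centre of its underside, z up, long sides at y = +45 and -45 mm. Joined, its origin is 90 mm from the fixed bin's along y.
- cover: Cover for the pair (0.2 to 0.42 kg), right way up on the bench: a wooden plate 136 (x) x 186 (y) x 8 mm. Below it two blocks, each 98 (x) x 58 (y) x 10 mm, centred at y = +45 and -45, go into the two mouths with 6 mm play all round; either way round fits. Origin: centre, at the blocks' undersides; plate underside at z = 10 mm. Seated, the origin is 45 mm above the bench.
- cover_handle (a point): Centre of the cover's handle: a pale wooden bar on top of the cover along the cover's y, 22 mm wide (x), 110 mm long, 26 mm high, its middle 43 mm above the cover's origin and 25 mm above the plate. Axes as the cover's.
- mortar: Bystander: a dark stone mortar, 132 mm across and 85 mm high, with a pestle leaning in it up to 120 mm. Origin: centre of its underside.
- sanding_block: Bystander: a cork sanding block, 65 mm (x) x 120 mm (y) x 28 mm. Origin: centre of its underside.
- glue: Bystander: a white glue jar, 60 mm across and 130 mm high. Origin: centre of its underside.
There are look-alikes about, which are no part of the job. Leave any pink look-alike of the cover alone. Leave any yellow look-alike of the fixed_bin alone.

How it is judged:
By the outcome, as a careful person would: the job done as asked, in the order asked, and still so for the second after the job is handed in, with the robot touching nothing.
It also fails if it takes over 72 s, if anything falls off the work surface, if the arm or the gripper's body presses on something with over 40 N, if the wrist force passes 120 N, or if a joint passes its speed limit or range.

## Working session

There is one attempt and no reset: what is moved stays moved. The work goes in short steps, Python scripts to look and compute and a tool call to move; the robot and the scene stay as the last step left them, time stands still between calls to the robot, and variables do not carry over. Pictures are saved under pics/ and viewed, at most 10 in all, crops included, and the job is handed in when it is done.

Besides the shell and the picture viewer there is one more tool, called after "Call:" as a command line: name --argument value ..., lists and objects as JSON in quotes. move_arm: Moves the arm, as the interface text tells. Its arguments: {"type":"object","properties":{"targets":{"type":"array"},"gripper":{"type":"number"},"grip_force":{"type":"number"}},"required":["targets"]}

```bash
ls; mkdir -p pics; cat > h.py <<'E'
import numpy as np, cv2, pickle
from scipy.spatial.transform import Rotation as R
from station import manip
def pts(f,T):
    d=f["depth"].astype(float);h,w=d.shape;K=np.array(f["mtx"])
    v,u=np.mgrid[:h,:w]
    xd=(u-K[0,2])/K[0,0];yd=(v-K[1,2])/K[1,1]
    x,y=xd.copy(),yd.copy()
    for _ in range(8):
        s=1+f["k1"]*(x*x+y*y);x=xd/s;y=yd/s
    P=np.stack([x*d,y*d,d,np.ones_like(d)],-1)@np.array(T).T
    P=P[...,:3];P[d<=0]=np.nan
    return P
def grab(n):
    s=manip.state();f=manip.grab_frame(n)
    if n=="wrist":
        T=np.eye(4);T[:3,:3]=R.from_quat(s["eef_rot"]).as_matrix();T[:3,3]=s["position"]
        T=T@np.array(f["hand_eye"])
    else:T=f["cam_to_world"]
    return f["frame"],pts(f,T),s
E
python3 - <<'E'
from h import *
a,P,s=grab("top");b,Q,_=grab("scene")
print(s)
np.savez("f0.npz",a=a,P=P,b=b,Q=Q)
cv2.imwrite("pics/top.png",a[...,::-1]);cv2.imwrite("pics/scene.png",b[...,::-1])
f=manip.grab_frame("wrist");print(f["hand_eye"],f["mtx"])
E
```

```text
pics
{'t': 0.0, 'joints': array([ 9.86872156e-01,  2.45820417e-01,  1.55900360e+00,  5.12110936e-06,
        1.33873114e+00, -1.74118432e-01]), 'joint_vel': array([ 0.00040001,  0.00099186, -0.00108892,  0.00034706, -0.00048073,
        0.00065585]), 'effort': array([-5.19939986e-04, -4.29516327e+01, -3.26124215e+01, -1.63770669e-04,
        5.49838136e-03, -2.04419683e-05]), 'position': array([258.67086272, 595.70209689, 230.18187741]), 'eef_rot': array([ 2.03472543e-01,  9.79080161e-01, -9.10687075e-04, -3.65388592e-04]), 'wrist_force': array([ 0.12933505, -0.18464847,  0.31430455]), 'wrist_torque': array([-0.01201724,  0.00561758,  0.02355317]), 'grip_force': 0.0, 'opening': 85.33209005704651}
[[ 9.21672394e-04 -9.50633848e-01 -3.10313450e-01  7.95168307e+01]
 [ 9.99999396e-01  1.06209877e-03 -2.83568773e-04  6.90471641e-01]
 [ 5.99153607e-04 -3.10313001e-01  9.50634253e-01 -1.43299856e+02]
 [ 0.00000000e+00  0.00000000e+00  0.00000000e+00  1.00000000e+00]] [[318.41252939   0.         282.86223649]
 [  0.         318.41252939 210.91798682]
 [  0.           0.           1.        ]]
```

View pics/top.png

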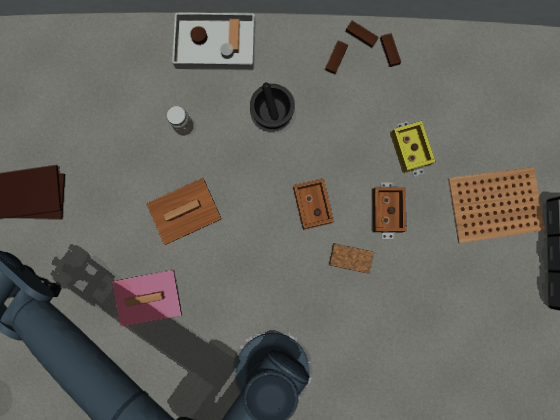

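View pics/scene.png

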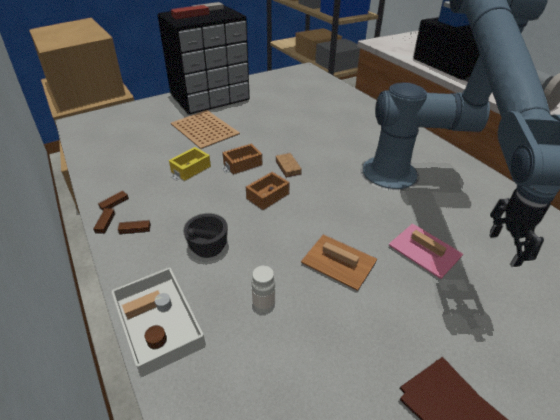

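The top view has the loose bin at (313,204), the fixed bin at (390,210), the wooden cover at (184,211), and the sanding block at (351,258). The pink and yellow look-alikes are at (147,298) and (414,147).

```bash
python3 - <<'E'
from h import *
d=np.load("f0.npz");P=d["P"];a=d["a"]
def fit(n,u0,u1,v0,v1,z0,z1):
    p=P[v0:v1,u0:u1].reshape(-1,3);p=p[(p[:,2]>z0)&(p[:,2]<z1)]
    r=cv2.minAreaRect(p[:,:2].astype(np.float32));print(n,len(p),np.round(np.nanmedian(p,0)),np.round(r[0],1),np.round(r[1],1),round(r[2],1))
fit("loose",285,340,172,235,45,65)
fit("fixed",368,412,184,236,45,65)
fit("fixedall",368,412,172,245,4,65)
fit("cover",140,230,170,250,10,28)
fit("handle",140,230,170,250,32,60)
fit("sand",322,380,235,280,15,40)
fit("mortar",240,300,75,135,30,130)
fit("glue",160,196,100,140,60,150)
fit("yellow",385,440,115,175,40,70)
p=P[200:400:20,420];print(p[:3].round(1))
E
```

```text
loose 495 [ 489. -112.   54.] [ 489.7 -111.5] [130.5  90.2] 14.0
fixed 521 [ 476. -338.   54.] [ 475.6 -336.2] [130.   93.1] 0.7
fixedall 1726 [ 477. -339.   16.] [ 483.8 -344.6] [131.9 219. ] 89.8
cover 2474 [461. 271.  18.] [466.9 282.2] [240.4 237.6] 3.1
handle 294 [462. 270.  54.] [462.9 272.6] [ 23.6 108.5] 26.8
sand 900 [ 331. -226.   28.] [ 331.4 -226.5] [119.3  65.5] 78.5
mortar 1163 [782.  14.  82.] [771.1  14.1] [128.7 128.7] 0.7
glue 453 [717. 279. 126.] [722.4 284.2] [61.5 56.8] 65.1
yellow 575 [ 668. -411.   53.] [ 666.4 -409.1] [131.7  93.8] 18.5
[[ 5.091e+02 -4.392e+02  4.000e-01]
 [ 4.482e+02 -4.385e+02  7.000e-01]
 [ 3.881e+02 -4.401e+02 -7.300e+00]]
```

Call:
move_arm --targets '[[[0, 0, 0, 0, 0, -0.0727], [0, 0, 0, 0, 0, -0.0727], [0, 0, 0, 0, 0, -0.0727], [0, 0, 0, 0, 0, -0.0727], [0, 0, 0, 0, 0, -0.0727], [0, 0, 0, 0, 0, -0.0727], [-0.073, -0.975, 0, 0, 0, 0], [-0.073, -0.975, 0, 0, 0, 0], [-0.073, -0.975, 0, 0, 0, 0], [-0.073, -0.975, 0, 0, 0, 0]]]' --gripper 0.5

```text
t: 0.98
position: [308.0, 446.0, 230.7]
eef_rot: [-0.122, 0.992, -0.0, -0.0]
wrist_force: [0.1, -0.1, -0.1]
opening: 42.6
grip_force: 0.0
```

Call:
move_arm --targets '[[[-0.073, -0.975, 0, 0, 0, 0], [-0.073, -0.975, 0, 0, 0, 0], [-0.073, -0.975, 0, 0, 0, 0], [-0.073, -0.975, 0, 0, 0, 0], [-0.073, -0.975, 0, 0, 0, 0], [-0.073, -0.975, 0, 0, 0, 0], [-0.073, -0.975, 0, 0, 0, 0], [-0.073, -0.975, 0, 0, 0, 0], [-0.073, -0.975, 0, 0, 0, 0], [-0.073, -0.975, 0, 0, 0, 0]]]'

```text
t: 1.82
position: [430.8, 74.5, 231.3]
eef_rot: [-0.122, 0.993, -0.0, 0.0]
wrist_force: [0.9, 0.4, -1.1]
opening: 42.7
grip_force: 0.0
```

Call:
move_arm --targets '[[[-0.073, -0.975, 0, 0, 0, 0], [-0.073, -0.975, 0, 0, 0, 0], [-0.073, -0.975, 0, 0, 0, 0], [-0.073, -0.975, 0, 0, 0, 0], [0, 0, 0, 0, 0, 0], [0, 0, 0, 0, 0, 0]]]'

```text
t: 2.32
position: [480.0, -73.8, 230.9]
eef_rot: [-0.12, 0.993, 0.0, -0.0]
wrist_force: [-0.6, 0.5, 0.3]
opening: 42.8
grip_force: 0.0
```

```bash
cat >> h.py <<'E'
def rect(P,c,yaw,z0,z1,half=(78,55)):
    """fit rim rectangle near c,yaw"""
    p=P.reshape(-1,3);p=p[(p[:,2]>z0)&(p[:,2]<z1)]
    t=np.radians(yaw);q=(p[:,:2]-c)@np.array([[np.cos(t),-np.sin(t)],[np.sin(t),np.cos(t)]])
    p=p[(abs(q[:,0])<half[0])&(abs(q[:,1])<half[1])]
    r=cv2.minAreaRect(p[:,:2].astype(np.float32))
    return len(p),np.round(r[0],1),np.round(r[1],1),round(r[2],1),np.round(np.median(p[:,2]),1)
E
python3 - <<'E'
from h import *
a,P,s=grab("wrist");print(s["position"],s["eef_rot"])
print(rect(P,(489.7,-111.5),14,46,64))
np.savez("f1.npz",a=a,P=P)
cv2.imwrite("pics/w1.png",a[...,::-1])
E
```

```text
[479.95160627 -73.78911222 230.94153553] [-1.20217974e-01  9.92747387e-01  3.22443391e-04 -3.99464118e-04]
(4091, array([ 487.6, -110.8]), array([129.5,  89.3]), 14.2, np.float64(55.4))
```

View pics/w1.png

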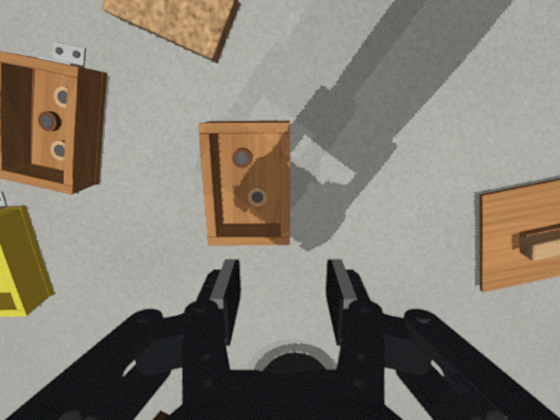

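```bash
python3 - <<'E'
from h import *
d=np.load("f1.npz");P=d["P"]
print(P[158,242],P[197,257],P[180,270],P[121,48],P[97,63])
E
```

```text
[ 465.82875703 -123.60055474   19.50070973] [505.89699068 -97.60057146  19.41871387] [484.879549   -87.44339002  10.06813318] [ 475.32479735 -344.32736096   19.88814518] [ 445.60569292 -327.85334211   20.55307377]
```

Call:
move_arm --targets '[[[0.043, 0.058, 0.5, 0, 0, -0.0047], [0, 0, 0.6, 0, 0, 0], [0, 0, 0.6, 0, 0, 0], [0, 0, 0.6, 0, 0, 0], [0, 0, 0.6, 0, 0, 0], [0, 0, 0.6, 0, 0, 0], [0, 0, 0.5, 0, 0, 0], [0, 0, 0, 0, 0, 0]]]'

```text
t: 3.03
position: [474.0, -67.6, 67.2]
eef_rot: [-0.126, 0.992, 0.002, -0.004]
wrist_force: [-1.1, 1.0, -0.2]
opening: 42.8
grip_force: 0.0
```

Call:
move_arm --targets '[[[-0.065, -0.13, 0, 0, 0, 0], [0, 0, 0, 0, 0, 0], [0, 0, 0, 0, 0, 0]]]'

```text
t: 3.28
position: [483.1, -75.1, 73.3]
eef_rot: [-0.126, 0.992, -0.001, 0.002]
wrist_force: [0.7, 0.2, -0.5]
opening: 42.4
grip_force: 0.0
```

```bash
python3 - <<'E'
from h import *
s=manip.state();print(s["position"],R.from_quat(s["eef_rot"]).as_matrix().round(4),s["joints"])
E
```

```text
[483.08767611 -75.12093794  73.25800819] [[-0.9684 -0.2494  0.0034]
 [-0.2494  0.9684 -0.0014]
 [-0.003  -0.0022 -1.    ]] [-3.86676462e-01  7.91331562e-02  2.06585281e+00  1.76407410e-05
  9.92918864e-01 -2.20954852e+00]
```

Call:
move_arm --targets '[[[0, 0, 0, 0, 0, 0], [0, 0, 0, 0, 0, 0], [0, 0, 0, 0, 0, 0], [0, 0, 0, 0, 0, 0]]]'

```text
t: 3.62
position: [481.6, -74.8, 71.7]
eef_rot: [-0.125, 0.992, -0.0, 0.0]
wrist_force: [0.3, 0.1, 0.5]
opening: 42.9
grip_force: 0.0
```

Call:
move_arm --targets '[[[0.075, 0.09, 0.2, 0, 0, 0], [0, 0, 0.2, 0, 0, 0], [0, 0, 0.2, 0, 0, 0], [0, 0, 0.2, 0, 0, 0], [0, 0, 0.2, 0, 0, 0], [0, 0, 0, 0, 0, 0], [0, 0, 0, 0, 0, 0], [0, 0, 0, 0, 0, 0]]]'

```text
t: 4.28
position: [477.9, -72.1, 31.3]
eef_rot: [-0.125, 0.992, -0.0, 0.0]
wrist_force: [0.3, -0.4, -0.4]
opening: 42.3
grip_force: 0.0
```

Call:
move_arm --targets '[[[0, 0, 0, 0, 0, 0], [0, 0, 0, 0, 0, 0], [0, 0, 0, 0, 0, 0], [0, 0, 0, 0, 0, 0], [0, 0, 0, 0, 0, 0], [0, 0, 0, 0, 0, 0]]]' --gripper 1 --grip_force 50

```text
t: 4.78
position: [478.2, -72.2, 31.9]
eef_rot: [-0.125, 0.992, -0.0, 0.0]
wrist_force: [-1.3, 1.3, 4.2]
opening: 9.2
grip_force: 49.8
```

Call:
move_arm --targets '[[[0, 0, 0, 0, 0, 0.0333], [0, 0, 0, 0, 0, 0.0333], [0, 0, 0, 0, 0, 0.0333], [0, 0, 0, 0, 0, 0.0333], [0, 0, 0, 0, 0, 0.0333], [0, 0, 0, 0, 0, 0], [0.02, -0.2, 0, 0, 0, 0], [0.02, -0.3, 0, 0, 0, 0], [0.02, -0.3, 0, 0, 0, 0], [0.02, -0.3, 0, 0, 0, 0]]]'

```text
t: 5.62
position: [475.0, -115.7, 31.8]
eef_rot: [-0.002, 1.0, 0.001, 0.0]
wrist_force: [0.0, 5.4, 7.7]
opening: 8.8
grip_force: 50.2
```

Call:
move_arm --targets '[[[0.02, -0.3, 0, 0, 0, 0], [0, -0.3, 0, 0, 0, 0], [0, -0.3, 0, 0, 0, 0], [0, -0.3, 0, 0, 0, 0], [0, -0.3, 0, 0, 0, 0], [0, -0.3, 0, 0, 0, 0], [0, -0.2, 0, 0, 0, 0], [0, 0, 0, 0, 0, 0], [0, 0, 0, 0, 0, 0], [0, 0, 0, 0, 0, 0]]]'

```text
t: 6.45
position: [474.4, -196.9, 31.8]
eef_rot: [-0.001, 1.0, -0.001, 0.001]
wrist_force: [0.4, -3.5, 5.1]
opening: 9.2
grip_force: 49.9
```

```bash
python3 - <<'E'
from h import *
a,P,s=grab("wrist");print(s["position"],s["eef_rot"],s["wrist_force"])
np.savez("f2.npz",a=a,P=P)
for z in((46,50),(50,62)):
  print(rect(P,(474,-236),0,*z,half=(85,47)))
  print(rect(P,(474,-336),0,*z,half=(85,52)))
cv2.imwrite("pics/w2.png",a[...,::-1])
E
```

```text
[ 474.39302233 -196.89516718   31.83330048] [-1.33465302e-03  9.99998390e-01 -1.04077434e-03  5.95751251e-04] [ 0.35677912 -3.54642929  5.13768545]
(1221, array([ 453.8, -232.4]), array([95.7, 87.8]), 4.9, np.float64(48.2))
(1812, array([ 476.2, -306.6]), array([ 57. , 135.1]), 71.7, np.float64(48.0))
(16422, array([ 474.1, -235.4]), array([129. ,  92.7]), 0.1, np.float64(55.6))
(7956, array([ 480.2, -306.8]), array([ 53.7, 142.6]), 72.2, np.float64(55.3))
```

View pics/w2.png

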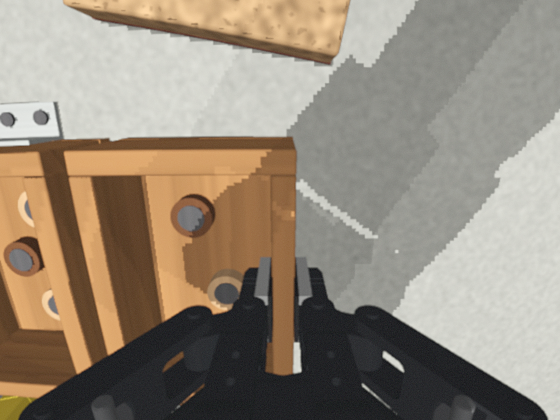

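The view shows the two bins nearly parallel with a narrow gap around column 60–90; the −x ends lie near row 140–150.

```bash
python3 - <<'E'
from h import *
P=np.load("f2.npz")["P"].reshape(-1,3);P=P[(P[:,2]>51)&(P[:,2]<60)&(P[:,0]>390)&(P[:,0]<560)]
for x in range(415,545,12):
    y=np.sort(P[abs(P[:,0]-x)<3][:,1]);y=y[(y<-185)&(y>-345)]
    if len(y)<3: continue
    i=np.where(np.diff(y)>3)[0]
    print(x,np.round(np.c_[y[np.r_[0,i+1]],y[np.r_[i,len(y)-1]]],1).tolist())
for y in range(-345,-190,10):
    x=P[abs(P[:,1]-y)<3][:,0]
    if len(x): print(y,x.min().round(1),x.max().round(1),end=" | ")
E
```

```text
415 [[-310.5, -290.4], [-281.8, -191.8]]
427 [[-301.4, -290.1], [-281.5, -270.4], [-201.5, -191.6]]
439 [[-301.4, -290.1], [-281.3, -270.5], [-201.2, -191.5]]
451 [[-301.9, -289.9], [-281.6, -270.3], [-201.3, -191.7]]
463 [[-301.2, -290.3], [-281.2, -270.6], [-207.6, -185.3]]
475 [[-301.6, -289.9], [-280.9, -270.4], [-201.0, -191.9]]
487 [[-301.2, -290.0], [-281.1, -270.7], [-201.0, -192.1]]
499 [[-300.5, -289.9], [-281.5, -270.3], [-201.2, -191.4]]
511 [[-300.8, -289.6], [-200.9, -191.7]]
523 [[-300.2, -299.5]]
535 [[-344.9, -317.2], [-246.8, -242.6]]
-345 528.7 540.6 | -335 529.1 540.9 | -325 529.1 539.7 | -315 528.9 532.5 | -305 410.1 421.3 | -295 409.8 519.1 | -275 409.7 505.1 | -265 409.8 420.0 | -255 409.7 420.1 | -245 409.6 538.6 | -235 409.7 530.3 | -225 409.8 420.1 | -215 409.8 468.9 | -205 409.7 464.5 | -195 409.8 518.7 |
```

Call:
move_arm --targets '[[[0, -0.05, 0, 0, 0, 0], [0, -0.05, 0, 0, 0, 0], [0, -0.05, 0, 0, 0, 0], [0, -0.03, 0, 0, 0, 0], [0, -0.03, 0, 0, 0, 0], [0, -0.01, 0, 0, 0, 0], [0, -0.01, 0, 0, 0, 0], [0, 0, 0, 0, 0, 0], [0, 0, 0, 0, 0, 0]]]'

```text
t: 7.25
position: [474.3, -203.1, 31.8]
eef_rot: [-0.001, 1.0, 0.002, 0.0]
wrist_force: [0.2, 7.6, 12.1]
opening: 8.6
grip_force: 51.0
```

Call:
move_arm --targets '[[[0, -0.03, 0, 0, 0, 0], [0, -0.03, 0, 0, 0, 0], [0, -0.03, 0, 0, 0, 0], [0, 0, 0, 0, 0, 0], [0, 0, 0, 0, 0, 0], [0, 0, 0, 0, 0, 0]]]'

```text
t: 7.75
position: [474.2, -206.2, 31.9]
eef_rot: [-0.001, 1.0, 0.002, -0.0]
wrist_force: [0.5, 8.9, 12.9]
opening: 8.8
grip_force: 51.2
```

```bash
cat > edges.py <<'E'
from h import *
import sys
a,P,s=grab("wrist");print(s["position"].round(1),s["wrist_force"].round(1))
P=P.reshape(-1,3);P=P[(P[:,2]>51)&(P[:,2]<60)&(P[:,0]>390)&(P[:,0]<560)]
for x in range(415,545,18):
    y=np.sort(P[abs(P[:,0]-x)<3][:,1]);y=y[(y<-185)&(y>-395)]
    if len(y)<3: continue
    i=np.where(np.diff(y)>1.5)[0]
    print(x,np.round(np.c_[y[np.r_[0,i+1]],y[np.r_[i,len(y)-1]]],1).tolist())
for y in range(-375,-190,15):
    x=P[abs(P[:,1]-y)<3][:,0]
    if len(x): print(y,x.min().round(1),x.max().round(1),end=" | ")
E
python3 edges.py
```

```text
[ 474.2 -206.2   31.9] [ 0.5  8.9 12.9]
415 [[-320.0, -200.8]]
433 [[-301.6, -279.8], [-210.5, -200.9]]
451 [[-301.8, -279.7], [-210.7, -201.1]]
469 [[-300.9, -279.8], [-223.6, -217.7], [-210.4, -201.3], [-194.0, -187.7]]
487 [[-300.9, -279.8], [-210.4, -201.2]]
505 [[-300.5, -283.4], [-280.2, -280.2], [-210.7, -200.8]]
541 [[-359.2, -336.8]]
-360 529.9 540.1 | -345 529.0 540.6 | -330 529.2 536.0 | -315 410.2 420.1 | -300 410.0 513.6 | -285 409.6 504.9 | -270 409.8 419.7 | -255 409.6 537.8 | -240 409.7 419.8 | -225 409.7 468.6 | -210 409.8 517.4 | -195 462.4 468.3 |
```

Call:
move_arm --targets '[[[0, -0.03, 0, 0, 0, 0], [0, -0.03, 0, 0, 0, 0], [0, 0, 0, 0, 0, 0], [0, 0, 0, 0, 0, 0]]]'

```text
t: 8.13
position: [473.8, -206.5, 31.8]
eef_rot: [-0.001, 1.0, 0.004, -0.001]
wrist_force: [-2.3, 18.1, 19.1]
opening: 9.4
grip_force: 52.3
```

Call:
move_arm --targets '[[[0, 0, 0, 0, 0, 0], [0, 0, 0, 0, 0, 0], [0, 0, 0, 0, 0, 0], [0, 0, 0, 0, 0, 0], [0, 0, -0.4, 0, 0, 0], [0, 0, -0.6, 0, 0, 0], [0, 0, -0.8, 0, 0, 0], [0, 0, -0.8, 0, 0, 0], [0, 0, -0.8, 0, 0, 0], [0, 0, -0.8, 0, 0, 0]]]' --gripper 0.5

```text
t: 8.97
position: [473.4, -211.1, 200.3]
eef_rot: [-0.001, 1.0, 0.0, -0.0]
wrist_force: [1.0, 0.2, -0.2]
opening: 42.8
grip_force: 0.0
```

Call:
move_arm --targets '[[[0, 0.8, 0, 0, 0, 0], [0, 0.7, 0, 0, 0, 0], [0, 0, 0, 0, 0, 0], [0, 0, 0, 0, 0, 0], [0, 0, 0, 0, 0, 0], [0, 0, 0, 0, 0, 0]]]' --gripper 1

```text
t: 9.47
position: [473.7, -151.9, 198.9]
eef_rot: [-0.0, 1.0, 0.0, -0.0]
wrist_force: [-0.2, -0.2, -0.7]
opening: -0.1
grip_force: 0.0
```

```bash
python3 edges.py; python3 -c "
from h import *
a,P,s=grab('wrist');print(s['eef_rot'])
cv2.imwrite('pics/w3.png',a[...,::-1])"
```

```text
[ 473.7 -151.9  198.9] [-0.2 -0.2 -0.7]
415 [[-382.0, -201.0]]
433 [[-381.0, -370.9], [-301.0, -280.5], [-210.6, -200.8]]
451 [[-381.0, -370.2], [-302.2, -280.6], [-210.9, -200.7]]
469 [[-380.9, -369.7], [-300.7, -280.4], [-210.0, -201.3]]
487 [[-380.5, -369.5], [-300.9, -279.9], [-210.5, -201.1]]
505 [[-380.7, -369.8], [-300.3, -280.0], [-210.3, -201.1]]
523 [[-380.2, -370.0], [-299.3, -280.1], [-209.4, -201.0]]
541 [[-380.7, -341.5], [-339.6, -336.2], [-334.6, -324.3], [-322.4, -296.1], [-294.4, -282.8], [-281.2, -279.6], [-277.9, -270.2], [-268.7, -251.8], [-250.2, -230.9], [-229.1, -216.2]]
-375 410.8 540.6 | -360 410.9 540.3 | -345 410.4 540.5 | -330 410.6 539.0 | -315 410.9 539.6 | -300 409.8 539.6 | -285 409.7 539.6 | -270 409.9 539.3 | -255 410.0 539.0 | -240 409.3 539.2 | -225 409.5 538.9 | -210 409.6 538.0 | [-3.24769432e-04  9.99999898e-01  1.04634391e-04 -2.95957537e-04]
```

View pics/w3.png

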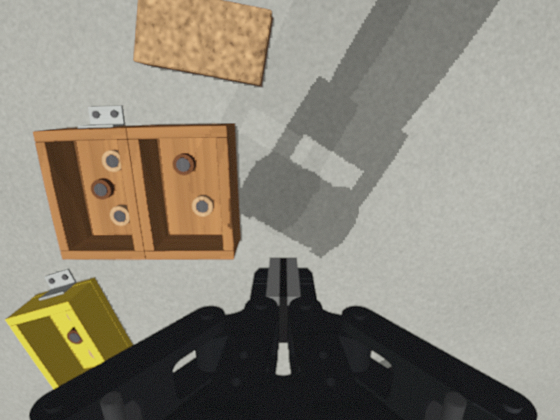

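The pair is flush (total width 180 mm, seam at column ~135, ends in line within about 0.5 mm). Now the cover.

Call:
move_arm --targets '[[[0, 0, 0, 0, 0, 0.0735], [0, 0, 0, 0, 0, 0.0735], [0, 0, 0, 0, 0, 0.0735], [0, 0, 0, 0, 0, 0.0735], [0, 0, 0, 0, 0, 0.0735], [0, 0, 0, 0, 0, 0.0735], [0, 0, 0, 0, 0, 0.0735], [0, 0, 0, 0, 0, 0.0735], [0, 0, 0, 0, 0, 0.0735], [0, 0, 0, 0, 0, 0.0735]]]' --gripper 0.35

```text
t: 10.4
position: [473.8, -151.9, 199.1]
eef_rot: [0.526, 0.851, -0.0, -0.0]
wrist_force: [0.2, 0.1, -0.3]
opening: 55.5
grip_force: 0.0
```

Call:
move_arm --targets '[[[0.8, 0.375, 0, 0, 0, 0], [0.8, 0.375, 0, 0, 0, 0], [0.8, 0.375, 0, 0, 0, 0], [0.8, 0.375, 0, 0, 0, 0], [0.8, 0.375, 0, 0, 0, 0], [0.8, 0.375, 0, 0, 0, 0], [0.8, 0.375, 0, 0, 0, 0], [0.8, 0.375, 0, 0, 0, 0], [0.8, 0.375, 0, 0, 0, 0], [0.8, 0.375, 0, 0, 0, 0]]]'

```text
t: 11.23
position: [462.6, 203.3, 199.3]
eef_rot: [0.523, 0.852, 0.0, 0.0]
wrist_force: [1.0, -1.1, 0.4]
opening: 55.3
grip_force: 0.0
```

Call:
move_arm --targets '[[[0.8, 0.375, 0, 0, 0, 0], [0.4, 0.2, 0, 0, 0, 0], [0, 0, 0, 0, 0, 0], [0, 0, 0, 0, 0, 0], [0, 0, 0, 0, 0, 0], [0, 0, 0, 0, 0, 0]]]'

```text
t: 11.73
position: [461.6, 254.0, 199.1]
eef_rot: [0.524, 0.852, -0.0, -0.0]
wrist_force: [-0.3, 0.0, 0.0]
opening: 55.2
grip_force: 0.0
```

```bash
python3 - <<'E'
from h import *
a,P,s=grab("wrist");print(s["position"],s["eef_rot"],s["opening"])
np.savez("f4.npz",a=a,P=P)
P=P.reshape(-1,3)
for n,z0,z1,r in(("plate",12,24,130),("handle",50,62,70)):
    p=P[(P[:,2]>z0)&(P[:,2]<z1)&(np.hypot(P[:,0]-461,P[:,1]-273)<r)]
    q=cv2.minAreaRect(p[:,:2].astype(np.float32));print(n,len(p),q,np.median(p[:,2]))
cv2.imwrite("pics/w4.png",a[...,::-1])
E
```

```text
[461.64189096 254.02523881 199.13897335] [ 5.23761942e-01  8.51864648e-01 -2.18333914e-04 -4.85930603e-05] 55.18651443507088
plate 20671 ((461.251953125, 274.0508728027344), (136.47723388671875, 186.16238403320312), 25.399812698364258) 18.663325693097136
handle 2764 ((460.8732604980469, 274.405029296875), (22.066844940185547, 108.37077331542969), 25.508468627929688) 56.465505304413114
```

View pics/w4.png

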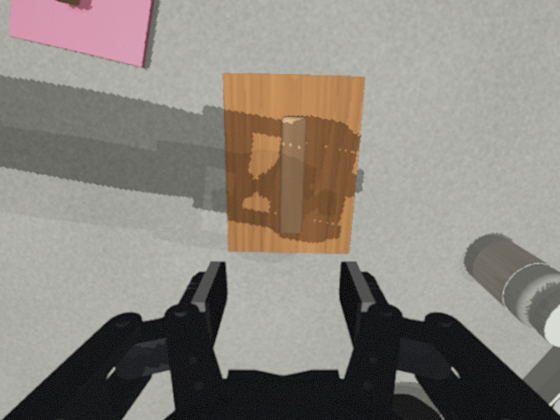

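Call:
move_arm --targets '[[[0, 0, 0, 0, 0, 0.0163], [0.46, 0.206, 0, 0, 0, 0], [0, 0, 0.5, 0, 0, 0], [0, 0, 0.5, 0, 0, 0], [0, 0, 0.5, 0, 0, 0], [0, 0, 0.5, 0, 0, 0], [0, 0, 0.5, 0, 0, 0], [0, 0, 0.4, 0, 0, 0], [0, 0, 0, 0, 0, 0], [0, 0, 0, 0, 0, 0]]]'

```text
t: 12.62
position: [460.5, 274.7, 82.8]
eef_rot: [0.534, 0.845, -0.001, -0.001]
wrist_force: [0.4, -0.4, 0.4]
opening: 55.8
grip_force: 0.0
```

Call:
move_arm --targets '[[[0, 0, 0, 0, 0, 0], [0, 0, 0, 0, 0, 0], [0, 0, 0, 0, 0, 0], [0, 0, 0, 0, 0, 0]]]'

```text
t: 12.95
position: [461.5, 275.6, 84.4]
eef_rot: [0.533, 0.846, 0.001, 0.001]
wrist_force: [-0.1, -0.2, 0.7]
opening: 55.4
grip_force: 0.0
```

Call:
move_arm --targets '[[[-0.027, -0.024, 0.25, 0, 0, 0], [0, 0, 0.25, 0, 0, 0], [0, 0, 0.25, 0, 0, 0], [0, 0, 0.25, 0, 0, 0], [0, 0, 0.2, 0, 0, 0], [0, 0, 0.15, 0, 0, 0], [0, 0, 0.08, 0, 0, 0], [0, 0, 0, 0, 0, 0], [0, 0, 0, 0, 0, 0], [0, 0, 0, 0, 0, 0]]]'

```text
t: 13.78
position: [460.9, 274.2, 26.6]
eef_rot: [0.533, 0.846, 0.0, 0.0]
wrist_force: [-0.9, -0.2, 0.8]
opening: 55.4
grip_force: 0.0
```

Call:
move_arm --targets '[[[0, 0, 0, 0, 0, 0], [0, 0, 0, 0, 0, 0], [0, 0, 0, 0, 0, 0], [0, 0, 0, 0, 0, 0], [0, 0, 0, 0, 0, 0], [0, 0, 0, 0, 0, 0], [0, 0, 0, 0, 0, 0]]]' --gripper 1 --grip_force 80

```text
t: 14.37
position: [461.0, 274.2, 26.7]
eef_rot: [0.533, 0.846, 0.0, 0.0]
wrist_force: [-1.1, -0.5, 5.1]
opening: 20.8
grip_force: 79.6
```

Call:
move_arm --targets '[[[0, 0, -0.1, 0, 0, 0], [0, 0, -0.2, 0, 0, 0], [0, 0, -0.4, 0, 0, 0], [0, 0, -0.5, 0, 0, 0], [0, 0, -0.5, 0, 0, 0], [0, 0, -0.5, 0, 0, 0], [0, 0, -0.4, 0, 0, 0], [0, 0, -0.2, 0, 0, 0], [0, 0, 0, 0, 0, 0], [0, 0, 0, 0, 0, 0]]]'

```text
t: 15.2
position: [460.0, 273.8, 137.6]
eef_rot: [0.533, 0.846, -0.0, -0.0]
wrist_force: [-0.3, 0.4, -2.8]
opening: 21.3
grip_force: 78.5
```

Call:
move_arm --targets '[[[0, 0, 0, 0, 0, 0.0367], [0, 0, 0, 0, 0, 0.0367], [0, 0, 0, 0, 0, 0.0367], [0, 0, 0, 0, 0, 0.0367], [0, 0, 0, 0, 0, 0.0367], [0, 0, 0, 0, 0, 0.0367], [0, 0, 0, 0, 0, 0.0367], [0, 0, 0, 0, 0, 0.0367], [-0.3, 0, 0, 0, 0, 0], [-0.6, 0, 0, 0, 0, 0]]]'

```text
t: 16.03
position: [459.6, 238.2, 136.5]
eef_rot: [0.704, 0.71, -0.001, -0.001]
wrist_force: [0.6, -0.9, -3.1]
opening: 20.8
grip_force: 78.4
```

Call:
move_arm --targets '[[[-0.8, 0.0177, 0, 0, 0, 0], [-0.8, 0.0177, 0, 0, 0, 0], [-0.8, 0.0177, 0, 0, 0, 0], [-0.8, 0.0177, 0, 0, 0, 0], [-0.8, 0.0177, 0, 0, 0, 0], [-0.8, 0.0177, 0, 0, 0, 0], [-0.8, 0.0177, 0, 0, 0, 0], [-0.8, 0.0177, 0, 0, 0, 0], [-0.8, 0.0177, 0, 0, 0, 0], [-0.8, 0.0177, 0, 0, 0, 0]]]'

```text
t: 16.87
position: [467.9, -83.7, 136.8]
eef_rot: [0.705, 0.709, -0.001, -0.001]
wrist_force: [0.5, 1.3, -2.0]
opening: 20.6
grip_force: 78.4
```

Call:
move_arm --targets '[[[-0.8, 0.0177, 0, 0, 0, 0], [-0.8, 0.0177, 0, 0, 0, 0], [-0.8, 0.0177, 0, 0, 0, 0], [-0.8, 0.0177, 0, 0, 0, 0], [-0.8, 0.0177, 0, 0, 0, 0], [-0.6, 0, 0, 0, 0, 0], [-0.4, 0, 0, 0, 0, 0], [-0.23, 0, 0, 0, 0, 0], [0, 0, 0, 0, 0, 0], [0, 0, 0, 0, 0, 0]]]'

```text
t: 17.7
position: [473.6, -290.3, 137.4]
eef_rot: [0.705, 0.709, 0.0, -0.001]
wrist_force: [0.1, 0.0, -2.6]
opening: 20.4
grip_force: 78.4
```

Call:
move_arm --targets '[[[0, 0, 0, 0, 0, 0], [0, 0, 0, 0, 0, 0], [0, 0, 0, 0, 0, 0], [0, 0, 0, 0, 0, 0], [0, 0, 0, 0, 0, 0]]]'

```text
t: 18.12
position: [474.2, -290.7, 138.2]
eef_rot: [0.705, 0.709, 0.0, 0.0]
wrist_force: [-0.1, -0.4, -3.1]
opening: 20.9
grip_force: 78.4
```

```bash
python3 - <<'E'
from h import *
for n in("wrist","top"):
    a,P,s=grab(n);print(s["position"],s["eef_rot"])
    cv2.imwrite(f"pics/p5{n}.png",a[...,::-1])
    P=P.reshape(-1,3)
    for m,z0,z1 in(("plate",121,137),("rim",50,60)):
        p=P[(P[:,2]>z0)&(P[:,2]<z1)&(np.abs(P[:,0]-475)<90)&(np.abs(P[:,1]+291)<120)]
        if len(p)>50: q=cv2.minAreaRect(p[:,:2].astype(np.float32));print(n,m,len(p),q,np.median(p[:,2]))
        # plane fit tilt
        if len(p)>50: print(np.linalg.lstsq(np.c_[p[:,:2]-[475,-291],np.ones(len(p))],p[:,2],rcond=None)[0])
E
```

```text
[ 474.19541897 -290.67326317  138.18401851] [7.04955064e-01 7.09251967e-01 7.39553041e-06 6.61884370e-05]
wrist plate 52341 ((474.4799499511719, -291.1507263183594), (136.8787078857422, 186.69873046875), 0.4314614236354828) 130.16803335414207
[-1.52777374e-03 -1.63158256e-04  1.30169816e+02]
[ 474.1597444  -290.78596371  138.16888816] [7.05022535e-01 7.09184900e-01 5.42235826e-06 5.11988729e-05]
top plate 620 ((478.5894775390625, -292.9032897949219), (200.01075744628906, 124.01927947998047), 83.31971740722656) 129.00288986377655
[-4.34613251e-03  7.46327386e-03  1.28796334e+02]
top rim 63 ((482.9388122558594, -204.91818237304688), (114.00811767578125, 3.928697347640991), 0.26196935772895813) 55.28759521372035
[-1.46225683e-02  9.28587549e-02  4.72482744e+01]
```

View pics/p5wrist.png

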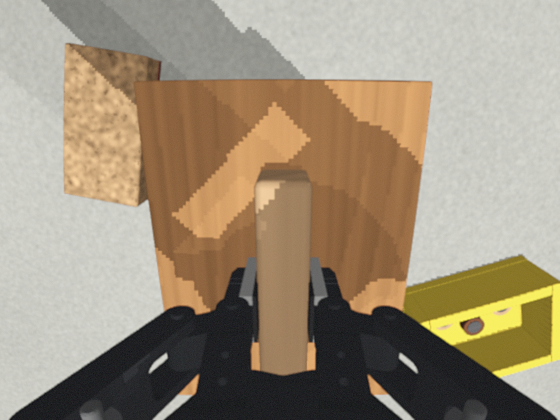

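The cover is held level over the pair, within 0.5 mm of the pair's centre.

Call:
move_arm --targets '[[[0, 0, 0.2, 0, 0, 0], [0, 0, 0.25, 0, 0, 0], [0, 0, 0.25, 0, 0, 0], [0, 0, 0.25, 0, 0, 0], [0, 0, 0.2, 0, 0, 0], [0, 0, 0.15, 0, 0, 0], [0, 0, 0, 0, 0, 0], [0, 0, 0, 0, 0, 0], [0, 0, 0, 0, 0, 0], [0, 0, 0, 0, 0, 0]]]'

```text
t: 19.05
position: [474.5, -291.6, 86.8]
eef_rot: [0.705, 0.709, 0.0, 0.001]
wrist_force: [0.2, 0.1, -2.1]
opening: 21.0
grip_force: 78.5
```

```bash
python3 - <<'E'
from h import *
s=manip.state();print(s["position"],s["wrist_force"])
E
```

```text
[ 474.53904143 -291.55751708   86.84838153] [ 0.16704972  0.11940769 -2.14366101]
```

Call:
move_arm --targets '[[[0, 0, 0.035, 0, 0, 0], [0, 0, 0.035, 0, 0, 0], [0, 0, 0.035, 0, 0, 0], [0, 0, 0.035, 0, 0, 0], [0, 0, 0.035, 0, 0, 0], [0, 0, 0.035, 0, 0, 0], [0, 0, 0.035, 0, 0, 0], [0, 0, 0.035, 0, 0, 0], [0, 0, 0, 0, 0, 0], [0, 0, 0, 0, 0, 0]]]'

```text
t: 19.88
position: [474.0, -291.1, 74.8]
eef_rot: [0.705, 0.709, -0.0, -0.0]
wrist_force: [0.3, 0.4, -3.9]
opening: 21.1
grip_force: 78.5
```

Call:
move_arm --targets '[[[0, 0, 0.012, 0, 0, 0], [0, 0, 0.012, 0, 0, 0], [0, 0, 0.012, 0, 0, 0], [0, 0, 0.012, 0, 0, 0], [0, 0, 0.012, 0, 0, 0], [0, 0, 0, 0, 0, 0], [0, 0, 0, 0, 0, 0]]]'

```text
t: 20.47
position: [474.0, -291.1, 72.5]
eef_rot: [0.705, 0.709, -0.0, -0.0]
wrist_force: [0.8, 0.4, -2.2]
opening: 20.8
grip_force: 78.5
```

Call:
move_arm --targets '[[[0, 0, 0.01, 0, 0, 0], [0, 0, 0.01, 0, 0, 0], [0, 0, 0.01, 0, 0, 0], [0, 0, 0.01, 0, 0, 0], [0, 0, 0, 0, 0, 0], [0, 0, 0, 0, 0, 0], [0, 0, 0, 0, 0, 0]]]'

```text
t: 21.05
position: [474.3, -291.3, 71.7]
eef_rot: [0.705, 0.709, -0.0, 0.0]
wrist_force: [-2.6, 2.6, 4.8]
opening: 20.2
grip_force: 79.6
```

Call:
move_arm --targets '[[[0, 0, 0, 0, 0, 0], [0, 0, 0, 0, 0, 0], [0, 0, 0, 0, 0, 0], [0, 0, 0, 0, 0, 0], [0, 0, 0, 0, 0, 0], [0, 0, -0.2, 0, 0, 0], [0, 0, -0.4, 0, 0, 0], [0, 0, -0.6, 0, 0, 0], [0, 0, -0.8, 0, 0, 0], [0, 0, -0.8, 0, 0, 0]]]' --gripper 0.35

```text
t: 21.88
position: [473.6, -290.7, 184.0]
eef_rot: [0.705, 0.709, -0.0, -0.001]
wrist_force: [-0.6, -0.5, 0.0]
opening: 55.6
grip_force: 0.0
```

Call:
move_arm --targets '[[[-0.5, 0, -0.6, 0, 0, 0], [-0.7, 0, 0, 0, 0, 0], [-0.6, 0, 0, 0, 0, 0], [-0.4, 0, 0, 0, 0, 0], [0, 0, 0, 0, 0, 0], [0, 0, 0, 0, 0, 0], [0, 0, 0, 0, 0, 0], [0, 0, 0, 0, 0, 0], [0, 0, 0, 0, 0, 0]]]'

```text
t: 22.63
position: [474.7, -378.2, 206.9]
eef_rot: [0.705, 0.709, 0.0, -0.0]
wrist_force: [0.5, 0.3, 0.2]
opening: 55.8
grip_force: 0.0
```

```bash
python3 - <<'E'
from h import *
d=np.load("f0.npz")
for n in("wrist","top"):
    a,P,s=grab(n);print(s["position"],s["t"])
    cv2.imwrite(f"pics/p6{n}.png",a[...,::-1])
    P=P.reshape(-1,3)
    p=P[(P[:,2]>56)&(P[:,2]<70)&(np.abs(P[:,0]-475)<90)&(np.abs(P[:,1]+291)<120)]
    q=cv2.minAreaRect(p[:,:2].astype(np.float32));print(n,len(p),q,np.median(p[:,2]))
    print(np.linalg.lstsq(np.c_[p[:,:2]-[475,-291],np.ones(len(p))],p[:,2],rcond=None)[0])
E
```

```text
[ 474.67573552 -378.180803    206.93504432] 22.6333
wrist 27531 ((474.8180236816406, -298.9302673339844), (136.8140106201172, 170.7437286376953), 0.44728735089302063) 63.71944354659604
[-5.91071722e-04 -1.00341229e-04  6.37169675e+01]
[ 474.67311965 -378.31445576  206.93169878] 22.6833
top 1831 ((476.8616943359375, -293.03192138671875), (135.04322814941406, 187.109619140625), 0.7204619646072388) 62.6433169075101
[4.60191392e-04 3.99186152e-04 6.27086216e+01]
```

View pics/p6wrist.png

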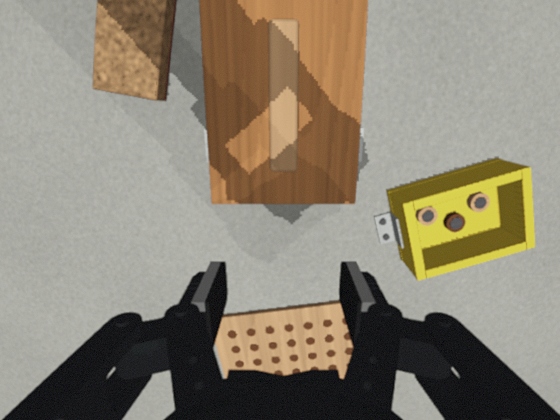

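View pics/p6top.png

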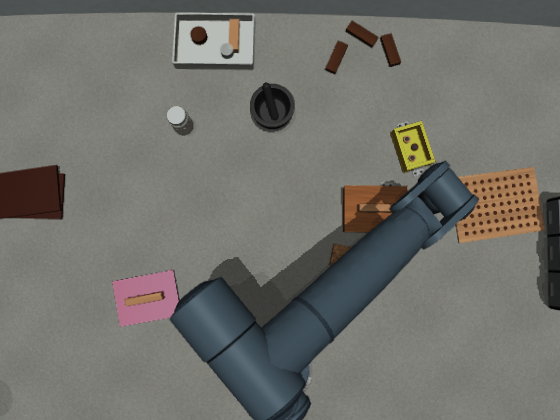

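The cover is level, with its plate top at 63 mm and no tilt. In the top view it sits at (375,209), and the bystanders haven't moved.

```bash
python3 -c "
from station import manip
print(manip.close_job())"
```

```text
the job is handed in; nothing more can be done
None
```

The job is handed in after about 23 s: the loose bin is flush against the fixed bin with the ends in line to within about 1 mm, the cover sits level on both rims, and the mortar, sanding block and jar were left alone.

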